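Push the stray tin back in line and slide the glass door shut

TASK

One of the three lidded steel containers in the low wooden cabinet stands out across the track of the sliding glass door. Lifting and carrying nothing, push that container back along the cabinet floor with the fingertips until it rests against the wooden back rail like the other two, then push the door sideways until it is fully shut. Leave the other two containers against the rail, and do not disturb the glass cruet, the scoop or the saucepan lid.

Things in the scene. Friction and masses are not known exactly. Their poses are not given: they have to be found in the camera images.
- cabinet: Fixed low wooden cabinet, open at the top; open front faces the robot, low tiled strips beside its back. Origin: centre of its underside on the worktop; x to the back, y left as seen from the robot, z up. In its frame (mm): floor 12 thick, x -100 to 85; side walls' inner faces at y = +-230, front edges x = -65, tops z = 97. Fixed glass pane (6 thick, top z = 95) at x = -43 closes the left half, y 0 to 230.
- back_rail (a point): Middle of the back rail's front face at floor level: cabinet x = 70, y = 0, z = 12 mm. The rail is wood, runs the full width along the cabinet's y and stands 50 above the cabinet floor. A container touching it has its centre 32 in front of this face (cabinet x = 38).
- door (a joint): Travel in m of the sliding glass door (230 wide, 6 thick, top 97 above worktop, dark wood edges): 0 = over the fixed left pane, 0.23 = fully shut against the right side wall. Runs along cabinet x = -55, on a flat floor; grows to the right (cabinet -y); leading edge at cabinet y = -travel. Needs a push of 1 to 4 N; stays where left.
- door_pull (a point): Centre of the door's upright dark wood pull, a bar 14 wide (along the cabinet's y), 70 tall, standing 30 out of the door's front towards the robot, 20 from the door's leading (right) edge; 55 above the worktop, at cabinet x = -73, y = 20 - travel (mm). Pushed on its left side, the door shuts.
- tin_short: The shortest of three round lidded steel containers: diameter 64, 62 high to the flat lid plus a lid knob 10 high and 14 across, 170 to 350 g. Origin: centre of its underside, z up. Which of the three stands out of line differs from run to run.
- tin_middle: The middle one of three round lidded steel containers: diameter 64, 70 high to the flat lid plus a lid knob 10 high and 14 across, 170 to 350 g. Origin: centre of its underside, z up. Which of the three stands out of line differs from run to run.
- tin_tall: The tallest of three round lidded steel containers: diameter 64, 78 high to the flat lid plus a lid knob 10 high and 14 across, 170 to 350 g. Origin: centre of its underside, z up. Which of the three stands out of line differs from run to run.
- cruet: Small glass cruet with stopper, 40 across, 94 high, standing at the left end inside the cabinet. Origin: centre of its underside. Leave alone.
- scoop: Red plastic scoop, 150 long, 46 wide, 30 high, lying on the worktop to the left of the cabinet. Origin: middle of its underside, handle to its -x. Leave alone.
- pan_lid: Round stainless saucepan lid, 144 across, 37 high with its knob, lying on the worktop to the right of the cabinet. Origin: centre of its underside. Leave alone.
Not all that is in view belongs to the job. What is shaped like the tin_short but blue is not meant.

How it is judged (in metres and radians):
On the way, in this order (a step that is already met when the one before it is completed fails the run):
1. all three containers stand against the back rail (x of tin_short in the frame of cabinet between 0.032 and 0.045 m and z of each of tin_short, tin_middle, tin_tall in the frame of cabinet below 0.018 m and angle between each of tin_short, tin_middle, tin_tall's own z axis and vertical below 0.1 rad and linear speed of each of tin_short, tin_middle, tin_tall below 0.02 m/s and x of tin_middle in the frame of cabinet between 0.032 and 0.045 m and x of tin_tall in the frame of cabinet between 0.032 and 0.045 m), for 0.2 s.
2. then the door is fully shut (value of joint door above 0.224 m), for 0.2 s.
At the end, for the whole second after the job is handed in: All three containers upright on the cabinet floor, at rest, each within 6 mm of touching the back rail (centre at cabinet x above 32 mm); the door shut to within 6 mm (all of step 1 and value of joint door above 0.224 m).
It fails at once if a container is pushed with the arm or the gripper's body instead of the fingers (contact force between the arm and tin_short above 5 N or contact force between the arm and tin_middle above 5 N or contact force between the arm and tin_tall above 5 N).
It fails at once if a container is lifted off the cabinet floor or tipped (z of any of tin_short, tin_middle, tin_tall in the frame of cabinet above 0.024 m or angle between any of tin_short, tin_middle, tin_tall's own z axis and vertical above 0.35 rad).
It fails at once if the cruet, scoop or saucepan lid is disturbed (moved 20 mm, or the cruet tipped) (distance of any of cruet, scoop, pan_lid from where it was at the start of the episode above 0.02 m or angle between cruet's own z axis and vertical above 0.35 rad).
It also fails if it takes over 58 s, if anything falls off the work surface, if the arm or the gripper's body presses on something with over 40 N, if the wrist force passes 120 N, or if a joint passes its speed limit or range.

ROBOT

A 6-joint arm with a two-finger parallel gripper is mounted at the origin on the work surface. World frame = base frame: x ahead of the robot, y to its left, z up, the work surface at z = 0. Lengths are in m, angles in degrees, forces in N, time in s.
With the tool pointing down it reaches from about 0.375 to 0.9 m from the base axis. Payload 3.1 kg.
Tool frame: the origin (TCP) lies at the very end of the fingers, on their centre line; the grasp point (between the pads) lies 19 mm behind it; z points along the fingers, y is the line along which they close (so a half turn about z gives the same grasp; the last joint's range is limited). The gripper opens to 87 mm and grips with 3 to 60 N. Pads are 19 mm wide; open, the fingers measure 117 mm over their backs; the gripper's body (75 mm by 190 mm) begins 51 mm behind the grasp point.
Start: joints at [-84.425, 30.224, 82.088, -0, 67.689, -10.227], TCP at [0.17, -0.601, 0.223] pointing down, gripper open.
Joint ranges: [-176.69, 176.69], [-43.24, 126.21], [12.49, 139.97], [-82, 262], [0, 151.66], [-163.58, 163.58]. Speed limits (degrees/s): [159.86, 159.86, 180, 180, 180, 180].

INTERFACE

Orientations are given as [roll, pitch, yaw] about the fixed x, y, z axes, in that order (R = Rz(yaw) Ry(pitch) Rx(roll)).
In Python, from station import arm, cams, models gives the robot as it stands.
- The arm moves only by the tool arm_command, never from a script. Its argument "series" is a list of rows, each an object with "claw": the opening, from -1 (shut) to 1 (fully open); "linear": the shift along the world's x, y, z in mm, a list of three; "yaw": the turn about the world's z in degrees. A call has 1 to 20 rows; each row is the pose to reach, as a shift and turn from the pose commanded when the call began; what a row does not reach only later rows make up. A row lasts 1/8 s, in which the tool goes at most 62.5 mm and 10.7 degrees, less where a joint would pass 70% of its speed; a pose out of reach is approached as far as the arm can. A call with a gripper value outside its range is refused whole. The fingers move at their own pace and stop on an object; "newtons" is the grip in N (left out, the last holds). Time passes only in rows, so rows that repeat a pose let the fingers close. It gives the time, the measured TCP pose, the force, the opening and the grip force at its end, in the units of the state.
- arm.state(): the state, without advancing time (a new reading comes with each control period).
- cams.camera(name): name is "scene" or "top" or "wrist"; returns (picture, depth): 420x560x3 uint8, red, green, blue; 420x560 float32, m along the optical axis (not along the pixel's ray), 0 where there is no reading.
- cams.camera_info(name): a dict with "K" (3x3 intrinsics, pixels), "D" ([k1, k2, p1, p2, k3] as OpenCV has them; the pictures are not rectified), "xyz" and "rotation" of the camera in the world; the wrist camera has in their place "T_tool_cam" (4x4, takes a point from camera to tool coordinates, whose origin is the TCP and whose axes are the flange's). Camera axes: x right, y down, z forward; pixel columns grow to the right and rows downward; lengths in m; the calibration is good to about 2 mm. A picture is of the moment at which its call begins: read the wrist's pose just before it. camera_info takes no time and is no camera call.
- arm.sign_off(): hands the job in; it is judged then, once.
Trained networks look in the newest picture that a camera, given by its name, has taken for a name from the list of things; names that differ only in an ending like _2 or _b are one class to them, and where a whole thing is asked for, a point or a joint stands for the part that bears it (a point fixed in the world has none). Each returns a list of dicts, best first, with "p" (0 to 1); they miss things now and then, are a little off and sometimes report something else, mostly with a low value. They report only what shows in the picture. A call takes as long as a camera call. They do not tell look-alikes from the thing itself.
- models.find_in(thing, camera): "centre" ([x, y, z] in m, in the coordinates of the camera as it stood for that picture, good to about 4 mm: the middle of the surface that is visible of it).
The state is a dict: "t": time; "qpos": joint angles; "qvel": joint speeds; "joint_torque": joint torques, N m; "ee_pos": TCP position; "ee_rot": TCP orientation; "ft_force": force on the tool from outside, world axes, zero at the start; "ft_torque": the same for the moment, N m; "grip_width": finger opening in m; "grasp_force": force on a finger pad.
Only numpy, scipy, OpenCV 4.12 (cv2) and the standard library are available. Lean on these libraries where they do the work, as an engineer would, in place of code of your own. Each camera call takes 0.05 s, during which the arm holds its last target. There are 200 camera calls.

## Working session

There is one attempt and no reset: what is moved stays moved. The work goes in short steps, Python scripts to look and compute and a tool call to move; the robot and the scene stay as the last step left them, time stands still between calls to the robot, and variables do not carry over. Pictures are saved under pics/ and viewed, at most 10 in all, crops included, and the job is handed in when it is done.

Besides the shell and the picture viewer there is one more tool, called after ">>>" by a JSON object that holds its "fn" and its "kwargs", one argument or row to a line. arm_command: Moves the arm, as the interface text tells. Its arguments: {"type":"object","properties":{"series":{"type":"array","items":{"type":"object","properties":{"claw":{"type":"number"},"linear":{"type":"array","items":{"type":"number"}},"yaw":{"type":"number"}}}},"newtons":{"type":"number"}},"required":["series"]}

```bash
mkdir -p pics
cat > h.py <<'E'
import numpy as np, cv2
from station import arm, cams, models
def look(n,f=None):
    s=arm.state(); im,d=cams.camera(n)
    if f: cv2.imwrite(f'pics/{f}.png',im[:,:,::-1])
    i=cams.camera_info(n)
    return im,d,i,s
def w(i,p):
    return np.array(i['rotation'])@np.array(p)+np.array(i['xyz'])
def pix(i,d,u,v):
    x,y=cv2.undistortPoints(np.array([[[u,v]]],float),np.array(i['K']),np.array(i['D']))[0,0]
    z=d[int(v),int(u)]; return w(i,[x*z,y*z,z])
E
python3 - <<'E'
from h import *
s=arm.state(); print(s['t'],s['ee_pos'],s['ee_rot'],s['grip_width'])
for n in('top','scene'):
    im,d,i,_=look(n,n+'1'); print(n,np.array(i['xyz']),np.array(i['rotation']).round(2).tolist())
    for t in ['cabinet','door','door_pull','tin_short','tin_middle','tin_tall','cruet','scoop','pan_lid']:
        print(t,[(w(i,r['centre']).round(3).tolist(),round(r['p'],2)) for r in models.find_in(t,n)[:4]])
E
```

```text
0.0 [ 0.17014298 -0.6006381   0.22158089] [-1.79879170e+02 -2.13047358e-02  1.58004444e+01] 0.08693323054955815
top [0.28123427 0.00794402 1.55144241] [-171.9, -0.88, -89.97]
cabinet [([-144.062, -144.336, -142.792], 0.88)]
door [([-121.565, -121.838, -120.295], 0.67)]
door_pull [([-122.056, -122.329, -120.786], 0.56), ([-159.277, -159.55, -158.007], 0.46)]
tin_short [([-159.55, -159.823, -158.28], 0.61), ([-125.617, -125.89, -124.347], 0.6), ([-154.033, -154.306, -152.763], 0.57)]
tin_middle [([-136.886, -137.159, -135.615], 0.66)]
tin_tall [([-118.051, -118.325, -116.781], 0.62)]
cruet [([-106.349, -106.622, -105.079], 0.54)]
scoop [([-58.847, -59.121, -57.577], 0.63)]
pan_lid [([-216.799, -217.072, -215.529], 0.72)]
scene [ 1.29301284 -0.18174829  0.83982818] [-133.57, -0.64, 77.39]
cabinet [([85.728, 84.254, 85.275], 0.95), ([44.879, 43.405, 44.426], 0.33), ([62.901, 61.426, 62.448], 0.3), ([90.808, 89.333, 90.355], 0.24)]
door [([90.688, 89.213, 90.235], 0.78)]
door_pull [([90.843, 89.369, 90.39], 0.62), ([45.113, 43.639, 44.66], 0.2)]
tin_short [([107.12, 105.645, 106.666], 0.95), ([95.508, 94.033, 95.055], 0.92), ([117.238, 115.763, 116.785], 0.86)]
tin_middle [([84.542, 83.068, 84.089], 0.59)]
tin_tall [([69.258, 67.783, 68.805], 0.87), ([62.378, 60.903, 61.925], 0.61), ([90.429, 88.954, 89.975], 0.47)]
cruet [([62.475, 61.0, 62.022], 0.86), ([84.76, 83.286, 84.307], 0.27)]
scoop [([44.879, 43.404, 44.426], 0.89)]
pan_lid [([152.472, 150.998, 152.019], 0.65)]
```

View pics/top1.png

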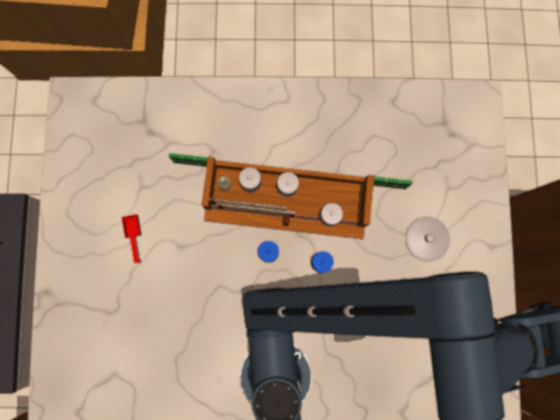

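View pics/scene1.png

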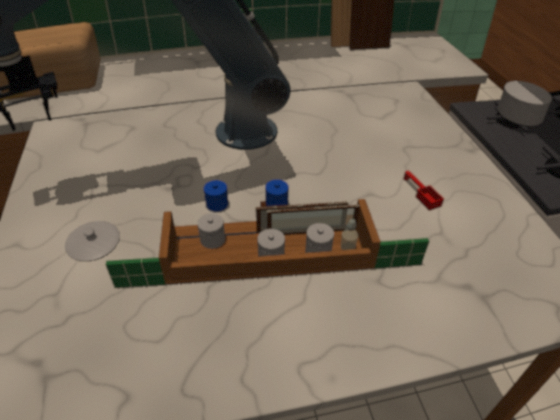

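The outlying tin is at about (332,213) in the top picture, with the door pull at (286,219). Two blue look-alikes stand in front of the cabinet at (268,251) and (322,261). The reported rotation is rpy, so I'll fix the helper.

```bash
sed -i "s/return np.array(i\['rotation'\])@/return R.from_euler('xyz',i['rotation'],degrees=True).as_matrix()@/; 1a from scipy.spatial.transform import Rotation as R" h.py
python3 - <<'E'
from h import *
for n in('top','scene'):
    im,d,i,_=look(n)
    for t in ['cabinet','door','door_pull','tin_short','tin_middle','tin_tall','cruet','pan_lid']:
        print(t,[(w(i,r['centre']).round(3).tolist(),round(r['p'],2)) for r in models.find_in(t,n)[:4]])
    if n=='top':
        for u,v in [(332,213),(288,183),(250,178),(268,251),(322,261),(212,160),(371,180),(206,218),(363,235),(286,221),(364,226)]: print(u,v,pix(i,d,u,v).round(3))
        # wood wall-top points
        H,W=d.shape; uu,vv=np.meshgrid(np.arange(W),np.arange(H))
        q=cv2.undistortPoints(np.stack([uu,vv],-1).reshape(-1,1,2).astype(float),np.array(i['K']),np.array(i['D'])).reshape(-1,2)
        z=d.reshape(-1); P=np.c_[q*z[:,None],z]@R.from_euler('xyz',i['rotation'],degrees=True).as_matrix().T+np.array(i['xyz'])
        u,v=uu.ravel(),vv.ravel()
        for nm,b in dict(L=(200,220,155,215),R=(358,378,172,232)).items():
            m=(u>b[0])&(u<b[1])&(v>b[2])&(v<b[3])&(abs(P[:,2]-.097)<.008)
            A=P[m]; c=A.mean(0); e=np.linalg.svd(A[:,:2]-c[:2],full_matrices=False)[2][0]
            e*=np.sign(e[0]); k=(A[:,:2]-c[:2])@e
            print(nm,m.sum(),c.round(4),np.degrees(np.arctan2(e[1],e[0])),(c[:2]+e*k.min()).round(4),(c[:2]+e*k.max()).round(4))
E
```

```text
cabinet [([0.538, -0.037, 0.009], 0.72), ([0.576, 0.156, 0.064], 0.44)]
door [([0.499, 0.055, 0.085], 0.85)]
door_pull [([0.497, 0.053, 0.084], 0.69)]
tin_short [([0.341, -0.136, 0.061], 0.85), ([0.481, -0.163, 0.073], 0.82), ([0.374, 0.024, 0.061], 0.67), ([0.539, -0.036, 0.011], 0.64)]
tin_middle []
tin_tall [([0.584, 0.08, 0.088], 0.64)]
cruet [([0.573, 0.156, 0.065], 0.43), ([0.537, -0.039, 0.007], 0.34)]
pan_lid [([0.417, -0.471, 0.011], 0.71)]
332 213 [ 0.486 -0.165  0.082]
288 183 [ 0.573 -0.034  0.095]
250 178 [0.587 0.079 0.1  ]
268 251 [0.373 0.025 0.072]
322 261 [ 0.343 -0.134  0.079]
212 160 [0.642 0.193 0.098]
371 180 [ 0.583 -0.281  0.095]
206 218 [0.478 0.218 0.013]
363 235 [ 0.427 -0.269  0.007]
286 221 [ 0.46  -0.028  0.092]
364 226 [ 0.451 -0.266  0.049]
L 387 [0.5715 0.2023 0.0967] -1.7188554815184542 [0.5032 0.2043] [0.6523 0.1999]
R 343 [ 0.5253 -0.272   0.096 ] -6.229997495577884 [ 0.4508 -0.2639] [ 0.5992 -0.2801]
cabinet [([0.594, -0.029, 0.047], 0.56)]
door [([0.492, -0.023, 0.094], 0.79)]
door_pull [([0.494, -0.025, 0.092], 0.66)]
tin_short [([0.393, 0.021, 0.063], 0.9), ([0.366, -0.14, 0.056], 0.71), ([0.513, -0.165, 0.067], 0.61), ([0.445, 0.437, 0.019], 0.35)]
tin_middle [([0.589, -0.036, 0.079], 0.91), ([0.592, -0.037, 0.043], 0.26)]
tin_tall [([0.606, 0.076, 0.092], 0.76)]
cruet [([0.598, 0.154, 0.06], 0.6)]
pan_lid [([0.434, -0.467, 0.012], 0.74)]
```

>>> {"fn": "arm_command", "kwargs": {
  "series": [
    {"claw":-0.3,"linear":[60,100,0],"yaw":-5},
    {"claw":-0.3,"linear":[120,200,0],"yaw":-10},
    {"claw":-0.3,"linear":[180,300,0],"yaw":-15},
    {"claw":-0.3,"linear":[262,442,0],"yaw":-21.4},
    {"claw":-0.3,"linear":[262,442,0],"yaw":-21.4},
    {"claw":-0.3,"linear":[262,442,0],"yaw":-21.4},
    {"claw":-0.3,"linear":[262,442,0],"yaw":-21.4},
    {"claw":-0.3,"linear":[262,442,0],"yaw":-21.4},
    {"claw":-0.3,"linear":[262,442,0],"yaw":-21.4},
    {"claw":-0.3,"linear":[262,442,0],"yaw":-21.4},
    {"claw":-0.3,"linear":[262,442,0],"yaw":-21.4},
    {"claw":-0.3,"linear":[262,442,0],"yaw":-21.4},
    {"claw":-0.3,"linear":[262,442,0],"yaw":-21.4},
    {"claw":-0.3,"linear":[262,442,0],"yaw":-21.4}
  ]
}}

```text
t: 3.65
ee_pos: [0.432, -0.1599, 0.2225]
ee_rot: [-180.0, 0.0, -5.7]
ft_force: [-0.1, 0.6, -0.6]
grip_width: 0.0306
grasp_force: 0.0
```

```bash
cat >> h.py <<'E'
def wrist(f=None):
    im,d,i,s=look('wrist',f)
    T=np.eye(4); T[:3,:3]=R.from_euler('xyz',s['ee_rot'],degrees=True).as_matrix(); T[:3,3]=s['ee_pos']
    M=T@np.array(i['T_tool_cam'])
    i['rotation']=R.from_matrix(M[:3,:3]).as_euler('xyz',degrees=True); i['xyz']=M[:3,3]
    return im,d,i,s
O=np.array([.538,-.034]); a=np.radians(-5.6); C=np.array([[np.cos(a),np.sin(a)],[-np.sin(a),np.cos(a)]])
def cab(p): p=np.array(p); return np.r_[C@(p[:2]-O),p[2]].round(4)
E
python3 - <<'E'
from h import *
im,d,i,s=wrist('w1'); print(s['t'],s['ee_pos'],s['ee_rot'],cab(s['ee_pos']),i['xyz'],s['grip_width'])
for t in ['tin_short','tin_middle','tin_tall','door_pull','door']:
    for r in models.find_in(t,'wrist')[:3]: p=w(i,r['centre']); print(t,p.round(3),cab(p),r['p'])
E
```

```text
3.65 [ 0.43197074 -0.15993982  0.22251449] [-1.79998612e+02  5.87459128e-03 -5.66999117e+00] [-0.0932 -0.1357  0.2225] [ 0.50017135 -0.16707482  0.38418487] 0.030623866448094623
tin_short [ 0.366 -0.141  0.057] [-0.161  -0.1228  0.0573] 0.98
tin_short [0.405 0.013 0.029] [-0.1366  0.0337  0.0288] 0.98
tin_short [ 0.485 -0.17   0.072] [-0.0395 -0.14    0.0715] 0.91
tin_middle [ 0.577 -0.046  0.081] [ 0.0398 -0.0082  0.0808] 0.97
door_pull [ 0.49  -0.027  0.089] [-0.0487  0.0022  0.0893] 0.74
door [ 0.492 -0.031  0.091] [-0.0464 -0.0013  0.0913] 0.77
door [ 0.574 -0.043  0.082] [ 0.0371 -0.005   0.0821] 0.32
```

View pics/w1.png

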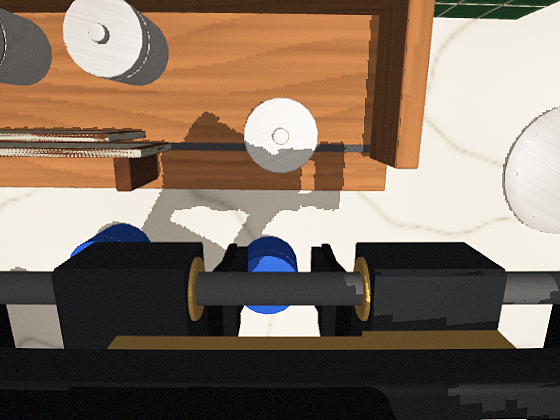

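The wrist view shows the short tin's lid at (281,135), slightly right of the finger centre line, the middle tin's knob at (100,33), the pull at (137,170) and the right wall near (395,80). I'll take depth at these points.

Run:
```python
from h import *
im,d,i,s=wrist()
for u,v in [(281,135),(281,115),(260,135),(303,135),(281,160),(100,33),(137,175),(160,170),(390,60),(390,150),(410,150),(372,150),(250,5),(300,5)]: p=pix(i,d,u,v); print(u,v,p.round(4),cab(p))
```

```text
281 135 [ 0.4888 -0.1669  0.0837] [-0.036  -0.137   0.0837]
281 115 [ 0.5048 -0.1685  0.0732] [-0.0199 -0.1371  0.0732]
260 135 [ 0.4902 -0.1491  0.0733] [-0.0364 -0.1192  0.0733]
303 135 [ 0.4866 -0.1855  0.0734] [-0.0364 -0.1558  0.0734]
281 160 [ 0.4673 -0.1648  0.0731] [-0.0576 -0.1371  0.0731]
100 33 [ 0.5782 -0.0381  0.0923] [ 0.0404 -0.0002  0.0923]
137 175 [ 0.4672 -0.0391  0.0766] [-0.07   -0.0119  0.0766]
160 170 [ 0.463  -0.0377  0.0127] [-0.0743 -0.011   0.0127]
390 60 [ 0.5416 -0.2661  0.0566] [ 0.0263 -0.2306  0.0566]
390 150 [ 0.4675 -0.2572  0.0801] [-0.0484 -0.229   0.0801]
410 150 [ 0.4679 -0.2677  0.098 ] [-0.0469 -0.2394  0.098 ]
372 150 [ 0.4628 -0.2568  0.0208] [-0.0531 -0.2291  0.0208]
250 5 [ 0.6013 -0.1507  0.0374] [ 0.0744 -0.1099  0.0374]
300 5 [ 0.5964 -0.1942  0.0395] [ 0.0737 -0.1537  0.0395]
```

>>> {"fn": "arm_command", "kwargs": {
  "series": [
    {"claw":-0.3,"linear":[0,-1,-60],"yaw":0},
    {"claw":-0.3,"linear":[0,-1,-120],"yaw":0},
    {"claw":-0.3,"linear":[0,-1,-170],"yaw":0},
    {"claw":-0.3,"linear":[0,-1,-184],"yaw":0},
    {"claw":-0.3,"linear":[0,-1,-184],"yaw":0},
    {"claw":-0.3,"linear":[10,-2,-184],"yaw":0},
    {"claw":-0.3,"linear":[16,-2.6,-184],"yaw":0},
    {"claw":-0.3,"linear":[22,-3.2,-184],"yaw":0},
    {"claw":-0.3,"linear":[28,-3.8,-184],"yaw":0},
    {"claw":-0.3,"linear":[34,-4.4,-184],"yaw":0},
    {"claw":-0.3,"linear":[40,-5,-184],"yaw":0},
    {"claw":-0.3,"linear":[46,-5.6,-184],"yaw":0},
    {"claw":-0.3,"linear":[52,-6.2,-184],"yaw":0},
    {"claw":-0.3,"linear":[58,-6.8,-184],"yaw":0},
    {"claw":-0.3,"linear":[64,-7.4,-184],"yaw":0},
    {"claw":-0.3,"linear":[70,-8,-184],"yaw":0},
    {"claw":-0.3,"linear":[76,-8.5,-184],"yaw":0},
    {"claw":-0.3,"linear":[82,-9,-184],"yaw":0},
    {"claw":-0.3,"linear":[86,-9.5,-184],"yaw":0},
    {"claw":-0.3,"linear":[86,-9.5,-184],"yaw":0}
  ]
}}

```text
t: 6.5
ee_pos: [0.5191, -0.1691, 0.0386]
ee_rot: [180.0, -0.1, -5.6]
ft_force: [-0.5, 0.5, 0.3]
grip_width: 0.0308
grasp_force: 0.0
```

Run:
```python
from h import *
im,d,i,s=wrist('w2'); print(s['ee_pos'],cab(s['ee_pos']),s['ft_force'])
```

```text
[ 0.5190878  -0.16912434  0.03857502] [-0.0056 -0.1363  0.0386] [-0.49948392  0.54886936  0.28941441]
```

View pics/w2.png

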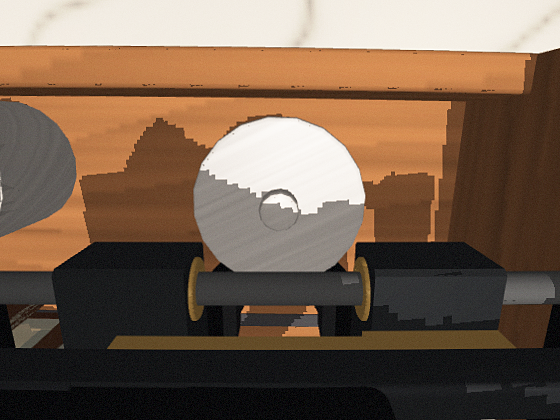

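The tin sits centred at (280,205) between the fingers. The rail is still a little ahead, at row ~95, so I'll keep pushing gently.

>>> {"fn": "arm_command", "kwargs": {
  "series": [
    {"claw":-0.3,"linear":[2,-0.2,0],"yaw":0},
    {"claw":-0.3,"linear":[4,-0.4,0],"yaw":0},
    {"claw":-0.3,"linear":[6,-0.6,0],"yaw":0},
    {"claw":-0.3,"linear":[7,-0.7,0],"yaw":0},
    {"claw":-0.3,"linear":[7,-0.7,0],"yaw":0}
  ]
}}

```text
t: 7.18
ee_pos: [0.5254, -0.1696, 0.0385]
ee_rot: [180.0, -0.0, -5.6]
ft_force: [-1.0, -0.2, 0.6]
grip_width: 0.0302
grasp_force: 0.4
```

Run:
```python
from h import *
im,d,i,s=wrist(); print(s['ee_pos'],cab(s['ee_pos']),s['ft_force'])
for u,v in [(280,200),(280,205),(285,210)]: p=pix(i,d,u,v); print(cab(p))
q=[cab(pix(i,d,280,v)) for v in range(60,240,6)]; print(np.array(q).tolist())
```

```text
[ 0.52541254 -0.16956407  0.03853891] [ 0.0007 -0.1361  0.0385] [-0.97833834 -0.19494765  0.58479882]
[ 0.0436 -0.1368  0.0837]
[ 0.0418 -0.1368  0.0835]
[ 0.0395 -0.1385  0.0813]
[[0.1003, -0.137, -0.0013], [0.0887, -0.1369, 0.0607], [0.0864, -0.1369, 0.0621], [0.0843, -0.1369, 0.0625], [0.0823, -0.1369, 0.0616], [0.0802, -0.1369, 0.0618], [0.0781, -0.1369, 0.062], [0.0759, -0.1369, 0.0625], [0.074, -0.1369, 0.0574], [0.0726, -0.137, 0.0102], [0.0695, -0.1368, 0.0732], [0.0674, -0.1368, 0.0735], [0.0654, -0.1368, 0.0734], [0.0634, -0.1368, 0.0739], [0.0613, -0.1368, 0.0729], [0.0593, -0.1368, 0.0741], [0.0572, -0.1368, 0.0738], [0.055, -0.1368, 0.0734], [0.053, -0.1368, 0.0744], [0.0507, -0.1368, 0.0731], [0.0487, -0.1368, 0.0737], [0.0466, -0.1368, 0.0744], [0.0457, -0.1368, 0.0808], [0.0442, -0.1368, 0.0836], [0.042, -0.1368, 0.083], [0.0401, -0.1368, 0.0838], [0.0381, -0.1368, 0.0841], [0.0356, -0.1368, 0.0825], [0.0339, -0.1368, 0.084], [0.0285, -0.1369, 0.0739]]
```

>>> {"fn": "arm_command", "kwargs": {
  "series": [
    {"claw":-0.3,"linear":[1.5,-0.1,0],"yaw":0},
    {"claw":-0.3,"linear":[3,-0.3,0],"yaw":0},
    {"claw":-0.3,"linear":[4,-0.4,0],"yaw":0},
    {"claw":-0.3,"linear":[4,-0.4,0],"yaw":0},
    {"claw":-0.3,"linear":[4,-0.4,0],"yaw":0}
  ]
}}

```text
t: 7.85
ee_pos: [0.5289, -0.1698, 0.0385]
ee_rot: [-180.0, 0.0, -5.6]
ft_force: [-2.3, -0.4, 0.6]
grip_width: 0.0305
grasp_force: 1.3
```

Run:
```python
from h import *
im,d,i,s=wrist(); print(s['ee_pos'],cab(s['ee_pos']),s['ft_force'])
q=[cab(pix(i,d,280,v))[[0,2]] for v in range(80,135,3)]; print(np.array(q).tolist())
```

```text
[ 0.52886938 -0.16984915  0.03850093] [ 0.0042 -0.1361  0.0385] [-2.30200773 -0.37762317  0.58795719]
[[0.0872, 0.0613], [0.0862, 0.0616], [0.0851, 0.062], [0.084, 0.0623], [0.0829, 0.0625], [0.0819, 0.0625], [0.0809, 0.0621], [0.0798, 0.0615], [0.0787, 0.0624], [0.0777, 0.0613], [0.0766, 0.062], [0.0755, 0.0614], [0.0745, 0.0592], [0.0733, 0.0725], [0.0723, 0.0737], [0.0713, 0.0728], [0.0703, 0.0732], [0.0693, 0.0744], [0.0682, 0.0731]]
```

>>> {"fn": "arm_command", "kwargs": {
  "series": [
    {"claw":-0.3,"linear":[1,-0.1,0],"yaw":0},
    {"claw":-0.3,"linear":[2,-0.2,0],"yaw":0},
    {"claw":-0.3,"linear":[2,-0.2,0],"yaw":0},
    {"claw":-0.3,"linear":[2,-0.2,0],"yaw":0}
  ]
}}

```text
t: 8.4
ee_pos: [0.529, -0.1697, 0.0384]
ee_rot: [-180.0, 0.3, -5.6]
ft_force: [-7.5, -1.4, 3.9]
grip_width: 0.0302
grasp_force: 3.5
```

The tin is against the rail: the TCP stalled at 7.5 N. Now I'll back off, rise, and move above the left side of the pull with the fingers closed.

>>> {"fn": "arm_command", "kwargs": {
  "series": [
    {"claw":-0.3,"linear":[-10,1,0],"yaw":0},
    {"claw":-0.3,"linear":[-40,4,0],"yaw":0},
    {"claw":-0.3,"linear":[-80,8,0],"yaw":0},
    {"claw":-0.3,"linear":[-80,8,50],"yaw":0},
    {"claw":-1,"linear":[-80,8,110],"yaw":0},
    {"claw":-1,"linear":[-80,8,150],"yaw":0},
    {"claw":-1,"linear":[-75,60,150],"yaw":0},
    {"claw":-1,"linear":[-70,110,150],"yaw":0},
    {"claw":-1,"linear":[-65,160,150],"yaw":0},
    {"claw":-1,"linear":[-65,173,150],"yaw":0},
    {"claw":-1,"linear":[-65,173,150],"yaw":0},
    {"claw":-1,"linear":[-65,173,150],"yaw":0}
  ]
}}

```text
t: 9.9
ee_pos: [0.4668, 0.0017, 0.1886]
ee_rot: [180.0, -0.1, -5.7]
ft_force: [0.7, 0.3, -0.3]
grip_width: 0.0007
grasp_force: 0.0
```

Run:
```python
from h import *
im,d,i,s=wrist('w3'); print(s['t'],s['ee_pos'],cab(s['ee_pos']),s['grip_width'])
for t in ['tin_short','tin_middle','tin_tall']:
    for r in models.find_in(t,'wrist')[:4]: print(t,cab(w(i,r['centre'])),r['p'])
```

```text
9.9 [0.46679666 0.00169022 0.18863002] [-0.0743  0.0286  0.1886] 0.0006750610220730218
tin_short [ 0.0378 -0.127   0.0719] 0.98
tin_short [-0.1841 -0.1314  0.0642] 0.67
tin_middle [0.0413 0.0051 0.0816] 0.9
tin_tall [0.0412 0.1136 0.0887] 0.67
```

View pics/w3.png

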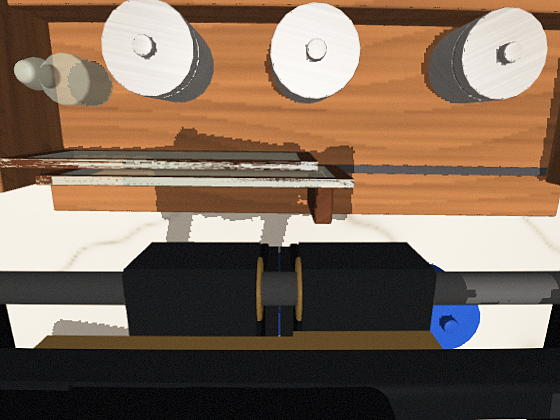

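The three knobs stand in line at (143,45), (316,47) and (510,50). The pull is at (320,205), right of the closed fingers. Next I'll measure knobs and pull.

Run:
```python
from h import *
im,d,i,s=wrist()
for u,v in [(143,45),(316,47),(510,50),(306,200),(314,200),(316,212),(320,200),(328,200),(322,217),(250,181),(340,181)]: print(u,v,cab(pix(i,d,u,v)))
```

```text
143 45 [0.0423 0.1168 0.0991]
316 47 [0.0417 0.0032 0.0922]
510 50 [ 0.0423 -0.1341  0.0827]
306 200 [-0.0811  0.002   0.0107]
314 200 [-0.0641  0.0019  0.0875]
316 212 [-0.0731  0.0003  0.0891]
320 200 [-0.0637 -0.0024  0.0897]
328 200 [-0.0636 -0.0083  0.09  ]
322 217 [-0.0769 -0.0043  0.0893]
250 181 [-0.048   0.0489  0.0971]
340 181 [-0.0483 -0.0157  0.0959]
```

>>> {"fn": "arm_command", "kwargs": {
  "series": [
    {"claw":-1,"linear":[0,0,-60],"yaw":0},
    {"claw":-1,"linear":[0,0,-115],"yaw":0},
    {"claw":-1,"linear":[0,0,-139],"yaw":0},
    {"claw":-1,"linear":[0,0,-139],"yaw":0},
    {"claw":-1,"linear":[-1,-8,-139],"yaw":0},
    {"claw":-1,"linear":[-1.5,-14,-139],"yaw":0},
    {"claw":-1,"linear":[-2,-20,-139],"yaw":0},
    {"claw":-1,"linear":[-3,-30,-139],"yaw":0},
    {"claw":-1,"linear":[-4,-40,-139],"yaw":0},
    {"claw":-1,"linear":[-5,-50,-139],"yaw":0},
    {"claw":-1,"linear":[-6,-60,-139],"yaw":0},
    {"claw":-1,"linear":[-7,-70,-139],"yaw":0},
    {"claw":-1,"linear":[-8,-80,-139],"yaw":0},
    {"claw":-1,"linear":[-9,-90,-139],"yaw":0},
    {"claw":-1,"linear":[-10,-100,-139],"yaw":0},
    {"claw":-1,"linear":[-10,-100,-139],"yaw":0}
  ]
}}

```text
t: 12.15
ee_pos: [0.4565, -0.0983, 0.0495]
ee_rot: [180.0, -0.0, -5.7]
ft_force: [-0.2, 0.2, 0.3]
grip_width: 0.0005
grasp_force: 0.0
```

Run:
```python
from h import *
im,d,i,s=wrist('w4'); print(s['t'],s['ee_pos'],cab(s['ee_pos']),s['ft_force'])
```

```text
12.15 [ 0.45649134 -0.09828163  0.04946841] [-0.0748 -0.0719  0.0495] [-0.16478756  0.2138161   0.33854009]
```

View pics/w4.png

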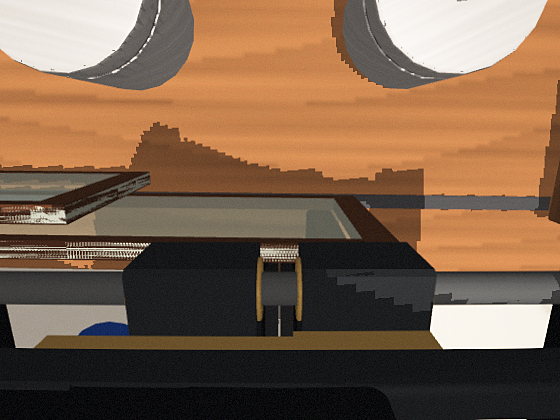

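The door is moving and its leading edge is now near (395,240). I'll push on to the wall.

>>> {"fn": "arm_command", "kwargs": {
  "series": [
    {"claw":-1,"linear":[-1,-10,0],"yaw":0},
    {"claw":-1,"linear":[-2,-20,0],"yaw":0},
    {"claw":-1,"linear":[-3,-30,0],"yaw":0},
    {"claw":-1,"linear":[-4,-40,0],"yaw":0},
    {"claw":-1,"linear":[-5,-50,0],"yaw":0},
    {"claw":-1,"linear":[-6,-60,0],"yaw":0},
    {"claw":-1,"linear":[-7,-70,0],"yaw":0},
    {"claw":-1,"linear":[-8,-80,0],"yaw":0},
    {"claw":-1,"linear":[-9,-90,0],"yaw":0},
    {"claw":-1,"linear":[-10,-98,0],"yaw":0},
    {"claw":-1,"linear":[-10.5,-104,0],"yaw":0},
    {"claw":-1,"linear":[-11,-108,0],"yaw":0},
    {"claw":-1,"linear":[-11,-112,0],"yaw":0},
    {"claw":-1,"linear":[-11,-112,0],"yaw":0}
  ]
}}

```text
t: 13.95
ee_pos: [0.4458, -0.2098, 0.0497]
ee_rot: [179.9, -0.1, -5.6]
ft_force: [-0.1, 0.4, -1.1]
grip_width: 0.0004
grasp_force: 0.0
```

>>> {"fn": "arm_command", "kwargs": {
  "series": [
    {"claw":-1,"linear":[0,-2,0],"yaw":0},
    {"claw":-1,"linear":[-0.4,-4,0],"yaw":0},
    {"claw":-1,"linear":[-0.6,-6,0],"yaw":0},
    {"claw":-1,"linear":[-0.6,-6,0],"yaw":0}
  ]
}}

```text
t: 14.45
ee_pos: [0.4451, -0.2141, 0.0496]
ee_rot: [-179.9, -0.0, -5.7]
ft_force: [3.0, 5.4, 1.1]
grip_width: 0.0002
grasp_force: 3.2
```

>>> {"fn": "arm_command", "kwargs": {
  "series": [
    {"claw":-1,"linear":[-0.2,-2,0],"yaw":0},
    {"claw":-1,"linear":[-0.3,-3,0],"yaw":0},
    {"claw":-1,"linear":[-0.3,-3,0],"yaw":0}
  ]
}}

```text
t: 14.82
ee_pos: [0.445, -0.2143, 0.0496]
ee_rot: [-179.7, -0.0, -5.7]
ft_force: [9.7, 14.8, 2.4]
grip_width: 0.0005
grasp_force: 8.4
```

The door has hit its stop: 15 N with no further motion. I'll back off slowly and check.

>>> {"fn": "arm_command", "kwargs": {
  "series": [
    {"claw":-1,"linear":[0,6,0],"yaw":0},
    {"claw":-1,"linear":[0,15,0],"yaw":0},
    {"claw":-1,"linear":[0,15,60],"yaw":0},
    {"claw":-1,"linear":[0,15,120],"yaw":0},
    {"claw":-1,"linear":[-20,15,150],"yaw":0},
    {"claw":-1,"linear":[-20,15,150],"yaw":0}
  ]
}}

```text
t: 15.58
ee_pos: [0.4243, -0.2038, 0.2017]
ee_rot: [179.8, -0.2, -5.6]
ft_force: [0.5, -0.4, -0.4]
grip_width: 0.0003
grasp_force: 0.0
```

Run:
```python
from h import *
im,d,i,s=wrist('w5'); print(s['t'],cab(s['ee_pos']))
for t in ['tin_short','tin_middle','tin_tall','door_pull']:
    for r in models.find_in(t,'wrist')[:3]: print(t,cab(w(i,r['centre'])),r['p'])
```

```text
15.575 [-0.0965 -0.1801  0.2017]
tin_short [ 0.0335 -0.1416  0.0709] 0.88
tin_short [-0.0771 -0.4296  0.0091] 0.74
tin_short [-0.1481  0.0286  0.048 ] 0.71
tin_middle [ 0.038  -0.0117  0.0803] 0.88
door_pull [-0.0452 -0.132   0.0988] 0.93
```

View pics/w5.png

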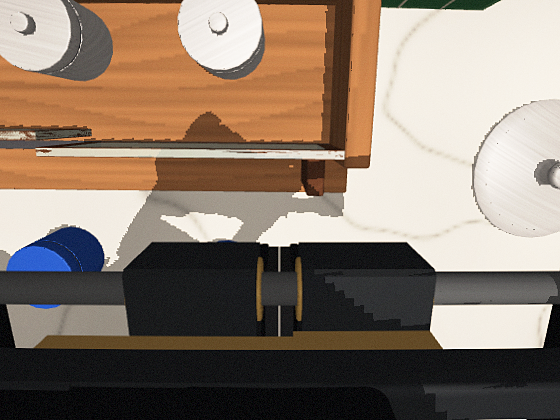

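The door's leading edge meets the right wall at (345,155), and the short and middle knobs are level at row 22. I'm handing in.

Run:
```python
from h import *
im,d,i,s=wrist()
for u,v in [(218,22),(22,22),(335,154)]: print(cab(pix(i,d,u,v)))
print(arm.sign_off())
```

```text
[ 0.0393 -0.1361  0.0827]
[ 0.0389 -0.0007  0.0912]
[-0.0523 -0.2201  0.0973]
the job is handed in; nothing more can be done
None
```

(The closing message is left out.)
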